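# Roll a castor wheel into its dock until it latches

### The job

Roll the castor wheel on its rim across the bench into the yellow-railed dock and press it gently home against the red spring buffer until the brass catch springs out behind it, then let go. Roll it, do not carry, drag or tip it, never bottom the buffer, and leave the other things where they are.

Things in the scene. Friction and masses are not known exactly. Their poses are not given: they have to be found in the camera images.
- wheel: Castor wheel: black tyre 90 mm across, 30 mm wide; hub stubs 14 mm across, 5 mm proud each side (40 mm over both faces); 0.7 kg. Origin at its centre (45 mm up); y = axle; z is up at the start and turns with the wheel. Pinched lightly (4 to 10 N) by the stub faces from above, at hub height or 5 mm higher, it rolls as in a fork and turns on the spot; gripped hard or half lifted it skids.
- dock: Fixed wheel dock. Origin on the bench in the middle of the mouth, z up; the wheel rolls in along +x, axle along y. Two yellow rails, 12 mm high, 35 mm apart, run from x = 0 to 250 mm, flaring out before the mouth from x = -45 mm. The wheel rolls on the bench between them. The grey stop carriage on them carries catch and buffer.
- latched_near (a point): Point in the dock, on its midline at hub height: the latched wheel's centre if the stop carriage is clamped nearest the mouth (x = 108 mm). The carriage is clamped anywhere from there to 40 mm farther along +x; its place is not measured and must be felt or seen. The grey end block behind the buffer is 66 mm high, with a knob to 80 mm.
- catch (a joint): Brass spring catch over the +y rail, 14 to 24 mm up: 0 = sprung out, about 0.009 m while the wheel's side pushes it away (takes up to about 8 N), back near 0 once the wheel has passed and cannot roll back. Its grey housing beside the +y rail, from 34 to 74 mm before the latched wheel centre, is 27 mm high: fingertips 28 mm or more up clear it.
- buffer (a joint): Red spring buffer, 24 mm disc at hub height: 0 = free, grows as the wheel presses it in, along the dock's +x; 1.2 N per mm, bottoms at 0.0085 m. The catch springs out behind the wheel at about 0.0045 m; after that the buffer keeps the wheel against the catch at about 0.004 m. It must not be bottomed (pressed beyond 0.008 m).
- oil_filter: Bystander: white oil filter, 69 mm in diameter, 92 mm high, standing. Origin at the centre of its underside.
- bearing: Bystander: steel ball bearing lying flat, 52 mm in diameter, 15 mm high. Origin at the centre of its underside.
- spanner: Bystander: steel spanner lying flat, 172 mm long, 38 mm wide, 6 mm thick. Origin at the centre of its underside, long axis y.
Not all that is in view belongs to the job. There is more than one size of the wheel; the one meant has the size given above.

How it is judged:
By the outcome, as a careful person would: the job done as asked, in the order asked, and still so for the second after the job is handed in, with the robot touching nothing.
It also fails if it takes over 70 s, if anything falls off the work surface, if the arm or the gripper's body presses on something with over 40 N, if the wrist force passes 120 N, or if a joint passes its speed limit or range.

### The arm

A 7-joint arm with a two-finger parallel gripper is mounted at the origin on a cart in front of the work surface, level with it; the furniture and walls round the work are solid. World frame = base frame: x ahead of the robot, y to its left, z up, the work surface at z = 0. Lengths are in m, angles in rad, forces in N, time in s.
With the tool pointing down it reaches from about 0.4 to 0.85 m from the base axis. Payload 4.5 kg.
Tool frame: the origin (TCP) lies midway between the tips of the shut fingers; the grasp point (between the pads) lies 19 mm behind it; z points along the fingers, y is the line along which they close (so a half turn about z gives the same grasp; the last joint's range is limited). The gripper opens to 88 mm and grips with 3 to 60 N. Pads are 18 mm wide; open, the fingers measure 123 mm over their backs; the gripper's body (75 mm by 187 mm) begins 45 mm behind the grasp point.
Start: joints at [1.324, 0.689, -0.195, 1.565, 0.157, 0.902, -0.215], TCP at [0.173, -0.601, 0.239] pointing down, gripper open.
Joint ranges: [-3.01, 3.01], [-0.46, 2.08], [-1.47, 1.51], [0.13, 2.56], [-1, 4.14], [0.04, 2.09], [-2.66, 2.66]. Speed limits (rad/s): [2.57, 2.57, 3.14, 3.14, 3.14, 3.14, 3.14].

### API

Orientations are given as a unit quaternion [x, y, z, w].
In Python, from plant import get_state, viewer, workorder gives the robot as it stands. The module is installed in compiled form; this text tells all that it offers.
- The arm moves only by the tool step_arm, never from a script. Its argument "motion" is a list of rows, each an object of numbers: "wx", "wy", "wz": the turn, a rotation vector about the tool's x, y, z each as a share of 180 degrees, from -1 to 1; "dx", "dy", "dz": the shift along the tool's x, y, z each as a share of 8 cm, from -1 to 1; "claw": the finger opening in mm, from 0 to 88.1. A call has 1 to 8 rows; each row is the pose to reach, as a shift and turn from the pose commanded when the call began, along the tool's axes at that moment, turning the shorter way round; what a row does not reach only later rows make up. A row lasts 1/10 s, in which the tool goes at most 50 mm and 8.59 degrees, less where a joint would pass 70% of its speed; a pose out of reach is approached as far as the arm can. A call with a number of a shift or a turn outside -1 to 1 is refused whole. A call with a gripper value outside its range is refused whole. The fingers move at their own pace and stop on an object; "force" is the grip in N (left out, the last holds). Time passes only in rows, so rows that repeat a pose let the fingers close. It gives the time, the measured TCP pose, the force, the opening and the grip force at its end, in the units of the state.
- get_state(): the state, without advancing time (a new reading comes with each control period).
- viewer.snapshot(name): name is "scene" or "top" or "wrist"; returns (picture, depth): 420x560x3 uint8, red, green, blue; 420x560 float32, m along the optical axis (not along the pixel's ray), 0 where there is no reading.
- viewer.calibration(name): a dict with "vfov" (degrees; the focal length in pixels is half the picture's height over the tangent of half this angle, whatever the lens; pixels are square), "cx", "cy" (the principal point, pixels), "extrinsics" (4x4, takes a point from camera to world coordinates). Camera axes: x right, y down, z forward; pixel columns grow to the right and rows downward; lengths in m; the calibration is good to about 2 mm. A picture is of the moment at which its call begins: read the wrist's pose just before it. calibration takes no time and is no camera call; for the wrist camera it gives the pose at the moment of the call.
- workorder.finish_job(): hands the job in; it is judged then, once.
The state is a dict: "clock": time; "q": joint angles; "qd": joint speeds; "joint_torque": joint torques, N m; "tool_pos": TCP position; "eef_rot": TCP orientation; "contact_force": force on the tool from outside, world axes, zero at the start; "moment": the same for the moment, N m; "opening": opening from 0.0 (shut) to 1.0 (fully open); "finger_force": force on a finger pad.
Only numpy, scipy, OpenCV 4.12 (cv2) and the standard library are available. Lean on these libraries where they do the work, as an engineer would, in place of code of your own. Each camera call takes 0.05 s, during which the arm holds its last target. There are 200 camera calls.

## Working session

There is one attempt and no reset: what is moved stays moved. The work goes in short steps, Python scripts to look and compute and a tool call to move; the robot and the scene stay as the last step left them, time stands still between calls to the robot, and variables do not carry over. Pictures are saved under pics/ and viewed, at most 10 in all, crops included, and the job is handed in when it is done.

Besides the shell and the picture viewer there is one more tool, called after "Request:" as a command line: name --argument value ..., lists and objects as JSON in quotes. step_arm: Moves the arm, as the interface text tells. Shift numbers are shares of 8 cm and turn numbers shares of 180 degrees, none past 1 either way. Its arguments: {"type":"object","properties":{"motion":{"type":"array","items":{"type":"object","properties":{"wx":{"type":"number","minimum":-1,"maximum":1},"wy":{"type":"number","minimum":-1,"maximum":1},"wz":{"type":"number","minimum":-1,"maximum":1},"dx":{"type":"number","minimum":-1,"maximum":1},"dy":{"type":"number","minimum":-1,"maximum":1},"dz":{"type":"number","minimum":-1,"maximum":1},"claw":{"type":"number"}}}},"force":{"type":"number"}},"required":["motion"]}

```bash
mkdir -p pics
cat > h.py <<'E'
import numpy as np, cv2
from plant import get_state, viewer, workorder
def snap(n):
    c=viewer.calibration(n); p,d=viewer.snapshot(n)
    return p,d,c
def world(c,u,v,z=None,depth=None,shape=(420,560)):
    f=shape[0]/2/np.tan(np.radians(c['vfov'])/2); E=np.array(c['extrinsics'])
    r=np.array([(u-c['cx'])/f,(v-c['cy'])/f,1.0])
    if depth is not None: return E[:3,:3]@(r*depth)+E[:3,3]
    r=E[:3,:3]@r; return E[:3,3]+r*(z-E[2,3])/r[2]
E
python3 - <<'E'
from h import *
for n in ('scene','top'):
    p,d,c=snap(n); cv2.imwrite(f'pics/{n}0.png',p[:,:,::-1]); np.savez(f'{n}0.npz',p=p,d=d); print(n,c)
s=get_state(); print(s)
E
```

```text
scene {'vfov': 54.186132248364544, 'cx': 284.66182199253643, 'cy': 213.92410369432224, 'extrinsics': array([[-0.89273889, -0.24634477,  0.37726852, -0.0396523 ],
       [-0.45050317,  0.50290142, -0.73765646,  0.99259168],
       [-0.00801106, -0.82849527, -0.55993875,  0.8480769 ],
       [ 0.        ,  0.        ,  0.        ,  1.        ]])}
top {'vfov': 53.80342876614736, 'cx': 279.59189167964337, 'cy': 209.32795806033982, 'extrinsics': array([[-0.02188968, -0.98711587,  0.15850269,  0.30059506],
       [-0.9996551 ,  0.01930973, -0.01779904, -0.02441891],
       [ 0.01450907, -0.15883764, -0.9871981 ,  1.18454349],
       [ 0.        ,  0.        ,  0.        ,  1.        ]])}
{'clock': 0.1, 'q': array([ 1.32380633,  0.68989907, -0.19451866,  1.56622297,  0.15730048,
        0.90250865, -0.21510056]), 'qd': array([-0.00033172, -0.00158947,  0.00090351, -0.00324827,  0.00090437,
       -0.0007684 ,  0.00070345]), 'joint_torque': array([-4.01621030e-03, -5.28499317e+01, -1.27180818e+00, -1.53837454e+01,
       -5.25772898e-02,  2.00429007e-03,  6.44450347e-05]), 'tool_pos': array([ 0.1729975 , -0.59999421,  0.2379954 ]), 'eef_rot': array([ 9.90155366e-01,  1.39970257e-01, -1.75492310e-04, -8.04753434e-04]), 'contact_force': array([ 0.18546596, -0.43613693,  0.52995607]), 'moment': array([ 0.00176257, -0.02321105,  0.02136308]), 'finger_force': 0.0, 'opening': 0.9993205355305895}
```

View pics/top0.png

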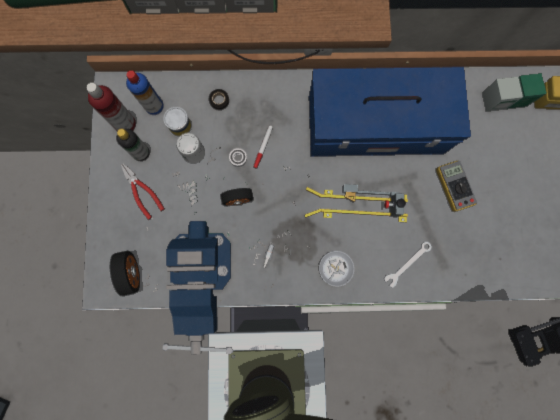

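View pics/scene0.png

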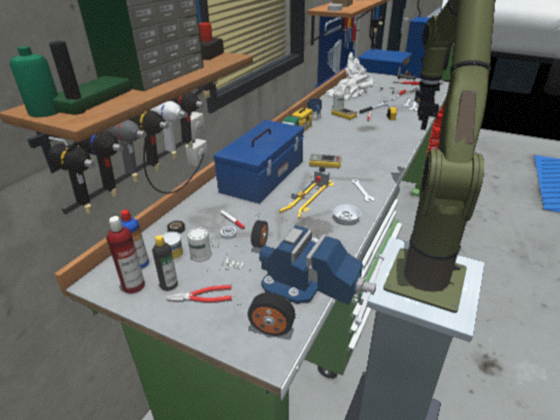

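Candidates for the wheel in the top view are the small black tyre with an orange hub at (237,197) and a larger one at (125,272). The flat dark rings at (219,99) and (237,157) don't fit the description. The dock mouth is near (308,202) and it runs to the right. I'll measure the sizes and take one close crop.

Run:
```python
from h import *
z=np.load('top0.npz'); p,d=z['p'],z['d']; c=viewer.calibration('top')
f=210/np.tan(np.radians(c['vfov'])/2)
E=np.array(c['extrinsics'])
vv,uu=np.mgrid[0:420,0:560]
P=np.stack([(uu-c['cx'])/f*d,(vv-c['cy'])/f*d,d],-1)@E[:3,:3].T+E[:3,3]
np.save('P.npy',P)
for (u,v) in ((237,197),(125,272)):
    w=P[v-30:v+30,u-30:u+30].reshape(-1,3); ok=(w[:,2]>.012)&(w[:,2]<.2)
    w=w[ok]; h=w[w[:,2]>w[:,2].max()-.03]
    # connected by closeness to seed
    s=P[v,u]; h=h[np.linalg.norm(h[:,:2]-s[:2],axis=1)<.08]
    r=cv2.minAreaRect((h[:,:2]*1000).astype(np.float32)); print(u,v,'top z',np.percentile(h[:,2],[50,99]),'rect',r, cv2.boxPoints(r))
hsv=cv2.cvtColor(p,cv2.COLOR_RGB2HSV)
m=cv2.inRange(hsv,(20,120,100),(35,255,255)); m[:,:295]=0;m[:,420:]=0;m[:180]=0;m[225:]=0
n,l,st,ce=cv2.connectedComponentsWithStats(m)
for i in range(1,n):
    if st[i,4]>8: print(st[i],ce[i])
ys,xs=np.nonzero(m)
for name,sel in (('up',ys<203),('low',ys>=203)):
    W=np.array([world(c,u,v,.012) for u,v in zip(xs[sel],ys[sel])])
    k=W[:,1]; print(name,'y range',k.min(),k.max())
    for lo in np.arange(k.min(),k.max(),.02):
        b=W[(k>=lo)&(k<lo+.02)]
        if len(b): print(np.round([lo+.01,b[:,0].min(),b[:,0].mean(),b[:,0].max()],4),len(b))
a=cv2.resize(p[170:235,205:425],None,fx=3.6,fy=3.6,interpolation=cv2.INTER_CUBIC); cv2.imwrite('pics/crop1.png',a[:,:,::-1])
```

```text
237 197 top z [0.08189129 0.09116216] rect ((520.7140502929688, 75.0286865234375), (31.20035743713379, 81.71778869628906), 9.810375213623047) [[498.38013  112.63202 ]
 [512.30383   32.109188]
 [543.048     37.425354]
 [529.12427  117.94818 ]]
125 272 top z [0.1088424  0.11878503] rect ((316.5791320800781, 371.409912109375), (100.6703872680664, 42.39707565307617), 11.181720733642578) [[263.08862 382.44498]
 [271.3103  340.8527 ]
 [370.06964 360.37485]
 [361.84796 401.96713]]
[306 187  85  14 260] [344.87692308 195.61923077]
[404 195   4   7  18] [405.33333333 198.11111111]
[305 209  86   9 249] [344.18473896 212.21285141]
[399 214   9   8  47] [402.85106383 217.46808511]
up y range -0.4147469690192278 -0.12331593966606003
[-0.4047  0.5061  0.5146  0.5238] 18
[-0.3647  0.5099  0.5135  0.516 ] 10
[-0.3447  0.5103  0.5139  0.5164] 17
[-0.3247  0.5135  0.5154  0.5197] 15
[-0.3047  0.5139  0.517   0.5201] 21
[-0.2847  0.5143  0.5183  0.5205] 16
[-0.2647  0.5119  0.5192  0.5238] 25
[-0.2447  0.515   0.5229  0.533 ] 22
[-0.2247  0.5213  0.5235  0.5275] 16
[-0.2047  0.5217  0.5282  0.5426] 30
[-0.1847  0.525   0.5325  0.543 ] 35
[-0.1647  0.5253  0.5295  0.5375] 20
[-0.1447  0.5316  0.5394  0.5467] 21
[-0.1247  0.5408  0.5474  0.5528] 12
low y range -0.4116325647584284 -0.11791878257464738
[-0.4016  0.4478  0.4592  0.4682] 35
[-0.3816  0.4482  0.4555  0.4627] 12
[-0.3616  0.4662  0.4701  0.4721] 9
[-0.3416  0.4693  0.4709  0.4725] 14
[-0.3216  0.4697  0.4727  0.4758] 21
[-0.3016  0.4701  0.474   0.4762] 16
[-0.2816  0.4734  0.476   0.4795] 18
[-0.2616  0.4738  0.4771  0.4799] 19
[-0.2416  0.4771  0.479   0.4832] 15
[-0.2216  0.4775  0.4805  0.4836] 21
[-0.2016  0.4666  0.4797  0.484 ] 20
[-0.1816  0.4638  0.4774  0.4873] 45
[-0.1616  0.479   0.484   0.4876] 20
[-0.1416  0.4735  0.4779  0.4821] 17
[-0.1216  0.468   0.4719  0.4766] 14
```

View pics/crop1.png

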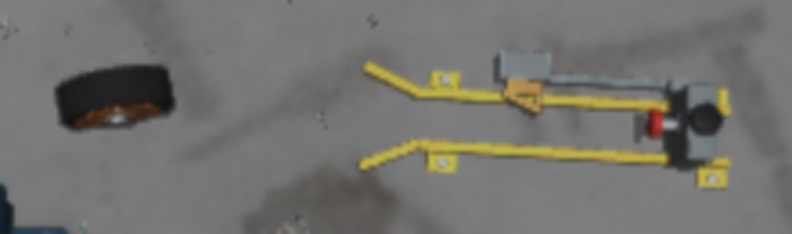

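The crop confirms the choice. The tyre at crop (115,97), with its top at 90 mm, is the right wheel; the other stands about 118 mm high. The dock's red buffer is at crop (655,124), the catch at (523,95) and the housing at (523,68). Next I'll check clearances for the gripper body.

Run:
```python
from h import *
P=np.load('P.npy'); z=np.load('top0.npz'); p=z['p']; c=viewer.calibration('top')
X,Y,Z=P[...,0],P[...,1],P[...,2]
def ext(n,m): 
    w=P[m]; print(n,len(w),np.round(np.r_[w.min(0),w.max(0)],3) if len(w) else '')
ext('near wheel, z>.09',(Z>.085)&(abs(X-.52)<.14)&(abs(Y-.075)<.1))
for zl in (.02,.06,.085,.12): ext(f'vice z>{zl}',(Z>zl)&(X>.2)&(X<.46)&(Y>0)&(Y<.28))
for zl in (.02,.08,.12): ext(f'tbox z>{zl}',(Z>zl)&(X>.55)&(X<.85)&(Y<-.05)&(Y>-.6))
ext('carriage z>.05',(Z>.05)&(Z<.1)&(X>.44)&(X<.55)&(Y<-.3)&(Y>-.45))
ext('housing',(Z>.02)&(Z<.035)&(X>.52)&(X<.56)&(Y<-.15)&(Y>-.3))
hsv=cv2.cvtColor(p,cv2.COLOR_RGB2HSV)
m=(cv2.inRange(hsv,(0,150,80),(6,255,255))>0)&(X>.47)&(X<.54)&(Y<-.3)&(Y>-.42)
ext('red',m); 
vs,us=np.nonzero(m); print(us.min(),us.max(),vs.min(),vs.max(),world(c,us.min()-.5,vs.mean(),.052),world(c,us.min()-.5,vs.mean(),.045))
m=(Z>.075)&(abs(X-.52)<.04)&(abs(Y-.075)<.06); 
for lo in (.06,.07,.08,.085):
    m=(Z>lo)&(abs(X-.52)<.04)&(abs(Y-.075)<.06); r=cv2.minAreaRect((P[m][:,:2]*1000).astype(np.float32)); print(lo,r)
    q=P[m][:,:2]; v=np.linalg.svd(q-q.mean(0))[2][0]; print(q.mean(0),np.degrees(np.arctan2(v[1],v[0])))
s=get_state(); print(s['tool_pos'])
```

```text
near wheel, z>.09 333 [0.38  0.054 0.085 0.538 0.175 0.142]
vice z>0.02 4258 [0.2   0.107 0.02  0.451 0.241 0.172]
vice z>0.06 4119 [0.2   0.118 0.061 0.451 0.241 0.172]
vice z>0.085 3931 [0.2   0.118 0.085 0.45  0.241 0.172]
vice z>0.12 2870 [0.201 0.118 0.12  0.394 0.241 0.172]
tbox z>0.02 18952 [ 0.55  -0.589  0.02   0.841 -0.05   0.522]
tbox z>0.08 17394 [ 0.639 -0.543  0.08   0.841 -0.05   0.522]
tbox z>0.12 16838 [ 0.639 -0.543  0.12   0.841 -0.05   0.522]
carriage z>.05 242 [ 0.461 -0.388  0.05   0.521 -0.339  0.082]
housing 140 [ 0.521 -0.27   0.02   0.558 -0.231  0.029]
red 19 [ 0.484 -0.348  0.046  0.5   -0.341  0.056]
386 388 201 207 [ 0.49214674 -0.34044345  0.052     ] [ 0.49333067 -0.34239673  0.045     ]
0.06 ((520.6720581054688, 75.27142333984375), (31.20035743713379, 82.21045684814453), 9.810375213623047)
[0.5195062  0.07452594] -80.33992397999432
0.07 ((521.091796875, 75.22270202636719), (30.46706199645996, 72.55720520019531), 9.643998146057129)
[0.52033183 0.07443985] 98.46653379082632
0.08 ((521.4049072265625, 75.87335205078125), (29.510705947875977, 51.51538848876953), 9.892912864685059)
[0.52104688 0.07584099] 98.48209435075215
0.085 ((521.6487426757812, 75.7085952758789), (28.69119644165039, 42.058467864990234), 10.012603759765625)
[0.52077768 0.0754803 ] -81.46168094704143
[ 0.1729975  -0.59999421  0.2379954 ]
```

```bash
cat >> h.py <<'E'
def shares(cur,tgt):
    """cur,tgt: x,y,z,t(deg, angle of tool x), tool down -> dx,dy,dz,wz shares"""
    t=np.radians(cur[3]); d=np.subtract(tgt[:3],cur[:3])
    return np.r_[np.array([d@[np.cos(t),np.sin(t),0],d@[np.sin(t),-np.cos(t),0],-d[2]])/.08,-(tgt[3]-cur[3])/180]
def apply(cur,s):
    t=np.radians(cur[3]); s=np.asarray(s,float)
    return np.r_[cur[0]+.08*(s[0]*np.cos(t)+s[1]*np.sin(t)),cur[1]+.08*(s[0]*np.sin(t)-s[1]*np.cos(t)),cur[2]-.08*s[2],cur[3]-180*s[3]]
def pose():
    s=get_state(); q=s['eef_rot']; from scipy.spatial.transform import Rotation as R
    M=R.from_quat(q).as_matrix(); return np.r_[s['tool_pos'],np.degrees(np.arctan2(M[1,0],M[0,0]))],M[:,2]
E
python3 - <<'E'
from h import *
cur,zz=pose(); print(cur,zz); cur[:3]=[.173,-.601,.239]
a0=np.degrees(np.arctan2(-.601,.173)); a1=np.degrees(np.arctan2(.0755,.521)); N=11
for k in range(1,N+1):
    f=k/N; a=np.radians(a0+(a1-a0)*f); r=.6254+(.5265-.6254)*min(1,f*1.6)
    tg=[r*np.cos(a),r*np.sin(a),.2,16.1+(99.5-16.1)*f]
    tg[2]=.239-.039*f
    s=np.round(np.clip(shares(cur,tg),-1,1),3); cur=apply(cur,s); print(s,np.round(cur,3))
E
```

```text
[ 0.1729975  -0.59999421  0.2379954  16.09226151] [-5.72812394e-04  1.54453446e-03 -9.99998643e-01]
[ 0.993 -0.244  0.044 -0.042] [ 0.244 -0.56   0.235 23.652]
[ 0.971 -0.241  0.045 -0.042] [ 0.307 -0.511  0.232 31.212]
[ 0.947 -0.238  0.044 -0.042] [ 0.362 -0.456  0.228 38.772]
[ 0.924 -0.236  0.044 -0.043] [ 0.408 -0.395  0.225 46.512]
[ 0.902 -0.229  0.045 -0.042] [ 0.444 -0.33   0.221 54.072]
[ 0.879 -0.227  0.044 -0.042] [ 0.471 -0.262  0.218 61.632]
[ 0.859 -0.202  0.044 -0.042] [ 0.489 -0.194  0.214 69.192]
[ 0.856 -0.044  0.045 -0.042] [ 0.51  -0.129  0.211 76.752]
[ 0.857 -0.042  0.044 -0.042] [ 5.2300e-01 -6.1000e-02  2.0700e-01  8.4312e+01]
[ 0.856 -0.041  0.044 -0.042] [5.2600e-01 7.0000e-03 2.0400e-01 9.1872e+01]
[ 0.857 -0.039  0.045 -0.042] [5.2100e-01 7.6000e-02 2.0000e-01 9.9432e+01]
```

Request:
step_arm --motion '[{"dx": 0.99, "dy": -0.24, "dz": 0.04, "wz": -0.042, "claw": 88}, {"dx": 0.99, "dy": -0.24, "dz": 0.04, "wz": -0.042, "claw": 88}]'

```text
$.motion[0]: bad value
```

Request:
step_arm --motion '[{"wx": 0, "wy": 0, "wz": -0.042, "dx": 0.99, "dy": -0.24, "dz": 0.04, "claw": 88}, {"wx": 0, "wy": 0, "wz": -0.042, "dx": 0.99, "dy": -0.24, "dz": 0.04, "claw": 88}]'

```text
clock: 0.3
tool_pos: [0.2459, -0.5586, 0.235]
eef_rot: [0.978, 0.206, 0.001, -0.001]
contact_force: [0.7, -0.1, 0.3]
opening: 0.998
finger_force: 0.0
```

Request:
step_arm --motion '[{"wx": 0, "wy": 0, "wz": -0.042, "dx": 0.97, "dy": -0.24, "dz": 0.05, "claw": 88}, {"wx": 0, "wy": 0, "wz": -0.042, "dx": 0.97, "dy": -0.24, "dz": 0.05, "claw": 88}]'

```text
clock: 0.5
tool_pos: [0.3108, -0.5083, 0.2311]
eef_rot: [0.962, 0.272, 0.001, -0.001]
contact_force: [0.1, -0.2, -0.2]
opening: 1.0
finger_force: 0.0
```

Request:
step_arm --motion '[{"wx": 0, "wy": 0, "wz": -0.042, "dx": 0.95, "dy": -0.24, "dz": 0.04, "claw": 88}, {"wx": 0, "wy": 0, "wz": -0.042, "dx": 0.95, "dy": -0.24, "dz": 0.04, "claw": 88}]'

```text
clock: 0.7
tool_pos: [0.3655, -0.452, 0.2279]
eef_rot: [0.942, 0.335, 0.001, -0.001]
contact_force: [0.0, 0.1, 0.0]
opening: 0.999
finger_force: 0.0
```

Request:
step_arm --motion '[{"wx": 0, "wy": 0, "wz": -0.042, "dx": 0.92, "dy": -0.24, "dz": 0.05, "claw": 88}, {"wx": 0, "wy": 0, "wz": -0.042, "dx": 0.92, "dy": -0.24, "dz": 0.05, "claw": 88}]'

```text
clock: 0.9
tool_pos: [0.4105, -0.3903, 0.224]
eef_rot: [0.918, 0.397, 0.001, -0.001]
contact_force: [0.6, -0.4, -0.3]
opening: 0.996
finger_force: 0.0
```

Request:
step_arm --motion '[{"wx": 0, "wy": 0, "wz": -0.042, "dx": 0.9, "dy": -0.23, "dz": 0.04, "claw": 88}, {"wx": 0, "wy": 0, "wz": -0.042, "dx": 0.9, "dy": -0.23, "dz": 0.04, "claw": 88}]'

```text
clock: 1.1
tool_pos: [0.4464, -0.3252, 0.2208]
eef_rot: [0.89, 0.457, 0.001, -0.001]
contact_force: [0.2, 0.7, -0.4]
opening: 0.997
finger_force: 0.0
```

Request:
step_arm --motion '[{"wx": 0, "wy": 0, "wz": -0.042, "dx": 0.88, "dy": -0.23, "dz": 0.05, "claw": 88}, {"wx": 0, "wy": 0, "wz": -0.042, "dx": 0.88, "dy": -0.23, "dz": 0.05, "claw": 88}]'

```text
clock: 1.3
tool_pos: [0.4724, -0.2573, 0.2168]
eef_rot: [0.858, 0.514, 0.001, -0.001]
contact_force: [0.3, 0.4, 0.1]
opening: 1.002
finger_force: 0.0
```

Request:
step_arm --motion '[{"wx": 0, "wy": 0, "wz": -0.042, "dx": 0.86, "dy": -0.2, "dz": 0.04, "claw": 88}, {"wx": 0, "wy": 0, "wz": -0.042, "dx": 0.86, "dy": -0.2, "dz": 0.04, "claw": 88}]'

```text
clock: 1.5
tool_pos: [0.4908, -0.1889, 0.2137]
eef_rot: [0.822, 0.57, 0.001, -0.001]
contact_force: [-0.3, 0.9, 0.5]
opening: 0.997
finger_force: 0.0
```

Request:
step_arm --motion '[{"wx": 0, "wy": 0, "wz": -0.042, "dx": 0.86, "dy": -0.04, "dz": 0.04, "claw": 88}, {"wx": 0, "wy": 0, "wz": -0.042, "dx": 0.86, "dy": -0.04, "dz": 0.04, "claw": 88}]'

```text
clock: 1.7
tool_pos: [0.5125, -0.1233, 0.2106]
eef_rot: [0.782, 0.623, 0.001, -0.001]
contact_force: [0.1, 0.3, -0.8]
opening: 0.999
finger_force: 0.0
```

Request:
step_arm --motion '[{"wx": 0, "wy": 0, "wz": -0.042, "dx": 0.86, "dy": -0.04, "dz": 0.04, "claw": 88}, {"wx": 0, "wy": 0, "wz": -0.042, "dx": 0.86, "dy": -0.04, "dz": 0.04, "claw": 88}, {"wx": 0, "wy": 0, "wz": -0.042, "dx": 0.86, "dy": -0.04, "dz": 0.04, "claw": 88}]'

```text
clock: 2.0
tool_pos: [0.5246, -0.0567, 0.2074]
eef_rot: [0.74, 0.672, 0.001, -0.001]
contact_force: [0.2, -0.2, 0.0]
opening: 1.002
finger_force: 0.0
```

Run:
```python
from h import *
p,d,c=snap('wrist'); cv2.imwrite('pics/w1.png',p[:,:,::-1]); np.savez('w1.npz',p=p,d=d)
print(c['extrinsics'],c['vfov']); print(pose(),get_state()['q'])
```

```text
[[ 9.95523098e-01 -9.01239428e-02 -2.84857038e-02  5.32544143e-01]
 [-9.45185163e-02 -9.48909925e-01 -3.01058474e-01  2.22716296e-02]
 [ 1.02209700e-04  3.02403092e-01 -9.53180130e-01  3.54869194e-01]
 [ 0.00000000e+00  0.00000000e+00  0.00000000e+00  1.00000000e+00]] 71.05950303425134
(array([ 5.24071346e-01, -5.97838072e-02,  2.07278983e-01,  8.42879142e+01]), array([-7.00011689e-04,  1.47927280e-04, -9.99999744e-01])) [ 0.29853813  0.63267337 -0.44242815  1.88470627  0.39745049  0.71226819
 -0.47392319]
```

View pics/w1.png

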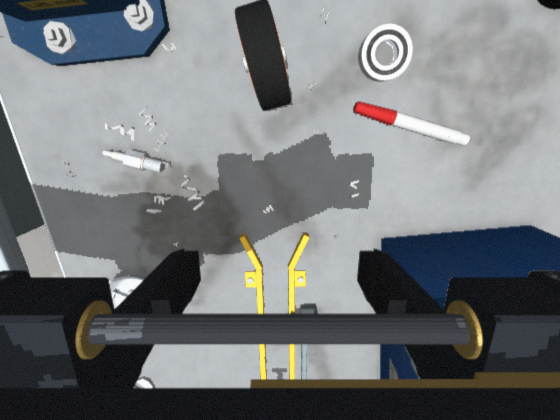

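The wrist picture shows the wheel at (264,53), its stub ends showing on both sides, and the dock rails opening at (247,238) and (305,236). I'll measure both in this one frame.

```bash
cat >> h.py <<'E'
def cloud(d,c):
    f=210/np.tan(np.radians(c['vfov'])/2); E=np.array(c['extrinsics']); vv,uu=np.mgrid[0:420,0:560]
    return np.stack([(uu-c['cx'])/f*d,(vv-c['cy'])/f*d,d],-1)@E[:3,:3].T+E[:3,3]
E
python3 - <<'E'
from h import *
z=np.load('w1.npz'); p,d=z['p'],z['d']; c=viewer.calibration('wrist'); P=cloud(d,c); Z=P[...,2]
print('table z',np.median(Z[100:200,320:350]))
box=np.zeros(Z.shape,bool); box[0:120,215:310]=1
for lo in (.05,.07,.08,.085):
    m=box&(Z>lo)&(Z<.1); q=P[m]; r=cv2.minAreaRect((q[:,:2]*1000).astype(np.float32)); print(lo,len(q),r,q[:,2].max())
hsv=cv2.cvtColor(p,cv2.COLOR_RGB2HSV); m=cv2.inRange(hsv,(20,120,100),(35,255,255))>0
m[:,:235]=0;m[:,320:]=0; m[310:]=0;m[:225]=0
vs,us=np.nonzero(m); W=np.array([world(c,u,v,.012) for u,v in zip(us,vs)])
for n,s in (('L',us<277),('R',us>=277)):
    w=W[s]; print(n,w[:,1].max())
    for y in np.arange(-.11,-.22,-.008):
        b=w[abs(w[:,1]-y)<.004]
        if len(b): print(np.round([y,b[:,0].min(),np.median(b[:,0]),b[:,0].max()],4))
E
```

```text
table z 0.0008958264533402704
0.05 3928 ((523.7299194335938, 71.6978530883789), (39.79582977294922, 88.1523208618164), 7.516574382781982) 0.09218811393044019
0.07 3510 ((523.7794189453125, 71.9873275756836), (32.368038177490234, 76.1492691040039), 8.123830795288086) 0.09218811393044019
0.08 2778 ((523.7923583984375, 72.07682800292969), (31.249544143676758, 59.624420166015625), 10.208279609680176) 0.09218811393044019
0.085 2103 ((523.6656494140625, 72.67988586425781), (29.933015823364258, 47.19096755981445), 9.268425941467285) 0.09218811393044019
L -0.1158386255584688
[-0.118   0.4681  0.4738  0.4773]
[-0.126   0.469   0.4742  0.4801]
[-0.134   0.4707  0.4769  0.4829]
[-0.142   0.4747  0.4802  0.4856]
[-0.15    0.4774  0.483   0.4886]
[-0.158   0.4804  0.4854  0.4915]
[-0.166   0.4832  0.4876  0.4913]
[-0.174   0.4682  0.4796  0.4903]
[-0.182   0.4676  0.482   0.4894]
[-0.19    0.4678  0.48    0.4893]
[-0.198   0.4814  0.4851  0.4888]
[-0.206   0.4803  0.4839  0.4879]
[-0.214   0.4794  0.483   0.487 ]
R -0.12321476537316156
[-0.126   0.546   0.5502  0.5549]
[-0.134   0.5415  0.5482  0.5547]
[-0.142   0.5371  0.5438  0.5504]
[-0.15    0.5325  0.5394  0.546 ]
[-0.158   0.5292  0.5358  0.5415]
[-0.166   0.526   0.5315  0.537 ]
[-0.174   0.5259  0.5321  0.5477]
[-0.182   0.5259  0.5357  0.5475]
[-0.19    0.5252  0.5333  0.5469]
[-0.198   0.5244  0.5316  0.5464]
[-0.206   0.5237  0.5274  0.5311]
[-0.214   0.5231  0.5272  0.5304]
```

Run:
```python
from h import *
cur=pose()[0]; a=shares(cur,[.5237,.01,.2,92]); print(np.round(a,3)); n=apply(cur,np.round(a,2)); 
n=apply(cur,[*np.round(a[:3],2),round(a[3],3)]); b=shares(n,[.5237,.072,.16,99]); print(np.round(b,3))
```

```text
[ 0.868 -0.091  0.091 -0.043]
[ 0.772  0.026  0.501 -0.039]
```

Request:
step_arm --motion '[{"wx": 0, "wy": 0, "wz": -0.043, "dx": 0.87, "dy": -0.09, "dz": 0.09, "claw": 88}, {"wx": 0, "wy": 0, "wz": -0.043, "dx": 0.87, "dy": -0.09, "dz": 0.09, "claw": 88}]'

```text
clock: 2.25
tool_pos: [0.5239, 0.0103, 0.2]
eef_rot: [0.695, 0.719, 0.0, -0.0]
contact_force: [0.3, 0.7, 0.6]
opening: 0.998
finger_force: 0.0
```

Request:
step_arm --motion '[{"wx": 0, "wy": 0, "wz": -0.039, "dx": 0.77, "dy": 0.03, "dz": 0.5, "claw": 88}, {"wx": 0, "wy": 0, "wz": -0.039, "dx": 0.77, "dy": 0.03, "dz": 0.5, "claw": 88}, {"wx": 0, "wy": 0, "wz": -0.039, "dx": 0.77, "dy": 0.03, "dz": 0.5, "claw": 88}, {"wx": 0, "wy": 0, "wz": -0.039, "dx": 0.77, "dy": 0.03, "dz": 0.5, "claw": 88}]'

```text
clock: 2.65
tool_pos: [0.5245, 0.0682, 0.1601]
eef_rot: [0.651, 0.759, -0.001, 0.0]
contact_force: [1.8, -1.0, 0.2]
opening: 0.998
finger_force: 0.0
```

Run:
```python
from h import *
cur=pose()[0]; print(cur,shares(cur,[.5237,.072,.030,99]))
p,d,c=snap('wrist'); cv2.imwrite('pics/w2.png',p[:,:,::-1])
```

```text
[5.24505665e-01 6.82152773e-02 1.60096630e-01 9.87551968e+01] [ 4.82906854e-02 -2.75241843e-03  1.62620787e+00 -1.36001758e-03]
```

View pics/w2.png

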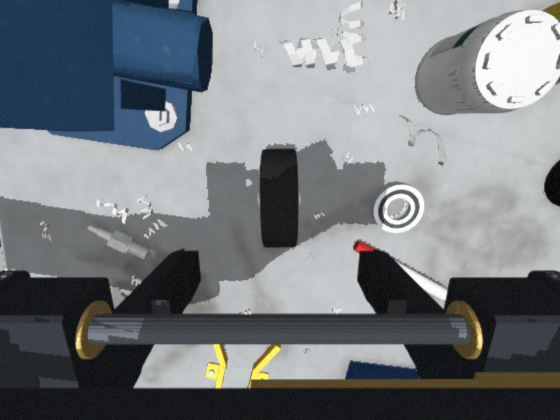

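The wheel sits square in the wrist view at (279,198), between the fingers. The TCP stopped about 4 mm short in y, so I'll re-measure before descending.

Run:
```python
from h import *
s=get_state(); print(pose()[0],s['q'],s['contact_force'],s['qd'].round(3))
p,d,c=snap('wrist'); P=cloud(d,c); Z=P[...,2]
box=np.zeros(Z.shape,bool); box[140:255,245:315]=1
for lo in (.05,.07,.08,.085):
    m=box&(Z>lo)&(Z<.1); q=P[m]; r=cv2.minAreaRect((q[:,:2]*1000).astype(np.float32)); print(lo,len(q),r)
cur=pose()[0]; print(cur)
```

```text
[5.24852208e-01 6.77057332e-02 1.60471379e-01 9.86817254e+01] [ 0.0504101   0.70878166 -0.44113243  1.92195938  0.50178292  0.62169635
 -0.56194946] [-0.38877976 -0.31783744  0.26962986] [ 0.011 -0.009 -0.001 -0.003 -0.001 -0.004 -0.003]
0.05 3704 ((523.869384765625, 78.03932189941406), (39.07164764404297, 84.66378784179688), 7.6031670570373535)
0.07 3205 ((524.0839233398438, 76.60462188720703), (31.923330307006836, 76.20155334472656), 7.97825288772583)
0.08 2580 ((523.5918579101562, 75.91126251220703), (30.64291763305664, 60.13365936279297), 9.490960121154785)
0.085 1976 ((523.8595581054688, 76.16092681884766), (29.88486099243164, 49.30612564086914), 9.567554473876953)
[5.25019495e-01 6.77059308e-02 1.60689989e-01 9.86572537e+01]
```

Request:
step_arm --motion '[{"wx": 0, "wy": 0, "wz": -0.002, "dx": 0.08, "dy": 0, "dz": 0.3, "claw": 88}, {"wx": 0, "wy": 0, "wz": -0.002, "dx": 0.08, "dy": 0, "dz": 0.6, "claw": 88}, {"wx": 0, "wy": 0, "wz": -0.002, "dx": 0.08, "dy": 0, "dz": 0.6, "claw": 88}, {"wx": 0, "wy": 0, "wz": -0.002, "dx": 0.08, "dy": 0, "dz": 0.6, "claw": 88}]'

```text
clock: 3.15
tool_pos: [0.5239, 0.0755, 0.1129]
eef_rot: [0.649, 0.761, -0.0, 0.0]
contact_force: [0.5, 0.4, 0.2]
opening: 0.999
finger_force: 0.0
```

Run:
```python
from h import *
cur=pose()[0]; print(cur,shares(cur,[.5238,.0745,.030,99]),get_state()['contact_force'])
```

```text
[5.23917672e-01 7.54776938e-02 1.12888063e-01 9.91210036e+01] [-1.18334777e-02 -3.38960322e-03  1.03610078e+00  6.72242374e-04] [0.48433103 0.35126687 0.22718712]
```

Request:
step_arm --motion '[{"wx": 0, "wy": 0, "wz": 0, "dx": -0.01, "dy": 0, "dz": 0.4, "claw": 80}, {"wx": 0, "wy": 0, "wz": 0, "dx": -0.01, "dy": 0, "dz": 0.7, "claw": 80}, {"wx": 0, "wy": 0, "wz": 0, "dx": -0.01, "dy": 0, "dz": 1, "claw": 80}, {"wx": 0, "wy": 0, "wz": 0, "dx": -0.01, "dy": 0, "dz": 1, "claw": 80}]'

```text
clock: 3.55
tool_pos: [0.5232, 0.0753, 0.0315]
eef_rot: [0.648, 0.762, -0.001, -0.0]
contact_force: [-0.2, 0.1, 0.3]
opening: 0.909
finger_force: 0.0
```

Run:
```python
from h import *
p,d,c=snap('wrist'); cv2.imwrite('pics/w3.png',p[:,:,::-1])
cur=pose()[0]; print(cur,shares(cur,[.5238,.0745,.030,99]),get_state()['contact_force'])
```

```text
[5.23921162e-01 7.56067232e-02 3.27025842e-02 9.92069733e+01] [-0.01341349 -0.00370848  0.0337823   0.00114985] [-0.15527871  0.11965719 -0.03730945]
```

View pics/w3.png

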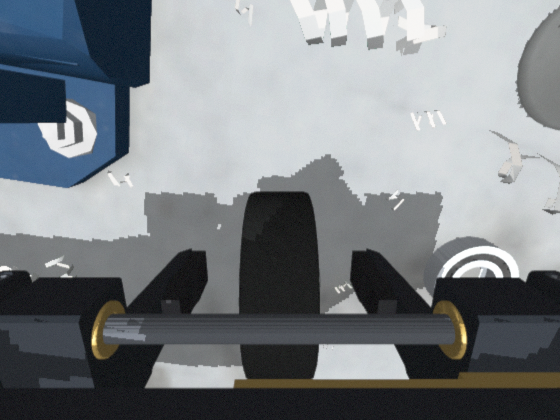

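Run:
```python
from h import *
p,d,c=snap('wrist'); E=np.array(c['extrinsics']); o=E[:3,3]
col=p[150:260,262:298].mean((1,2)); g=np.diff(col); v=150+np.argmin(g)+1; print(v)
a=world(c,280,v,0); r=a-o; r/=np.linalg.norm(r)
# tangent: distance in plane containing heading from wheel axis = .045
h=np.array([-.159,.987,0]); n=np.array([r@h,r[2]]); n/=np.linalg.norm(n)
for s in np.arange(.066,.084,.002):
    w=np.array([.5238,s,.045])-o; w2=np.array([w@h,w[2]]); print(s,n[0]*w2[1]-n[1]*w2[0])
```

```text
191
0.066 -0.0535160004957608
0.068 -0.051601899157517006
0.07 -0.04968779781927321
0.07200000000000001 -0.047773696481029415
0.07400000000000001 -0.04585959514278562
0.07600000000000001 -0.04394549380454181
0.07800000000000001 -0.042031392466298015
0.08000000000000002 -0.04011729112805422
0.08200000000000002 -0.038203189789810424
```

Request:
step_arm --force 6 --motion '[{"wx": 0, "wy": 0, "wz": 0, "dx": -0.01, "dy": 0, "dz": 0.03, "claw": 60}, {"wx": 0, "wy": 0, "wz": 0, "dx": -0.01, "dy": 0, "dz": 0.03, "claw": 34}, {"wx": 0, "wy": 0, "wz": 0, "dx": -0.01, "dy": 0, "dz": 0.03, "claw": 34}, {"wx": 0, "wy": 0, "wz": 0, "dx": -0.01, "dy": 0, "dz": 0.03, "claw": 34}, {"wx": 0, "wy": 0, "wz": 0, "dx": -0.01, "dy": 0, "dz": 0.03, "claw": 34}, {"wx": 0, "wy": 0, "wz": 0, "dx": -0.01, "dy": 0, "dz": 0.03, "claw": 34}]'

```text
clock: 4.25
tool_pos: [0.5238, 0.0754, 0.0301]
eef_rot: [0.648, 0.762, -0.0, 0.0]
contact_force: [-1.3, 0.5, 2.4]
opening: 0.454
finger_force: 6.0
```

Run:
```python
from h import *
s=get_state();cur=pose()[0]; print(cur,s['contact_force'],s['opening'],s['finger_force'])
```

```text
[5.23771101e-01 7.54290948e-02 3.00874484e-02 9.92543446e+01] [-1.25202575  0.51469317  2.40179628] 0.454047400256309 5.9981178771704435
```

Request:
step_arm --motion '[{"wx": 0, "wy": 0, "wz": 0, "dx": -0.03, "dy": 0, "dz": 0, "claw": 34}, {"wx": 0, "wy": 0, "wz": 0, "dx": -0.08, "dy": 0, "dz": 0, "claw": 34}, {"wx": 0, "wy": 0, "wz": 0, "dx": -0.14, "dy": 0, "dz": 0, "claw": 34}, {"wx": 0, "wy": 0, "wz": 0, "dx": -0.2, "dy": 0, "dz": 0, "claw": 34}, {"wx": 0, "wy": 0, "wz": 0, "dx": -0.26, "dy": 0, "dz": 0, "claw": 34}, {"wx": 0, "wy": 0, "wz": 0, "dx": -0.32, "dy": 0, "dz": 0, "claw": 34}, {"wx": 0, "wy": 0, "wz": 0, "dx": -0.36, "dy": 0, "dz": 0, "claw": 34}, {"wx": 0, "wy": 0, "wz": 0, "dx": -0.38, "dy": 0, "dz": 0, "claw": 34}]'

```text
clock: 5.05
tool_pos: [0.5288, 0.0447, 0.0298]
eef_rot: [0.648, 0.762, -0.0, 0.0]
contact_force: [-0.3, 0.9, -0.5]
opening: 0.45
finger_force: 6.0
```

Run:
```python
from h import *
p,d,c=snap('wrist'); cv2.imwrite('pics/w4.png',p[:,:,::-1])
s=get_state();cur=pose()[0]; print(cur,s['contact_force'],s['opening'],s['finger_force'])
```

```text
[5.28750673e-01 4.46482816e-02 2.98170570e-02 9.92078481e+01] [ 0.06868302 -0.29325132 -0.79614508] 0.45351377645908214 5.999866775237024
```

View pics/w4.png

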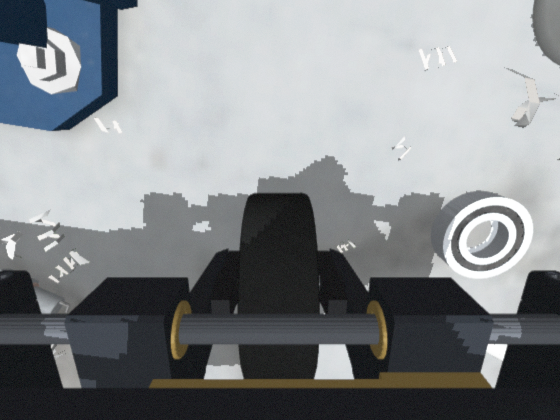

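Request:
step_arm --motion '[{"wx": 0, "wy": 0, "wz": 0.012, "dx": 0, "dy": 0, "dz": 0, "claw": 34}, {"wx": 0, "wy": 0, "wz": 0.026, "dx": 0, "dy": 0, "dz": 0, "claw": 34}, {"wx": 0, "wy": 0, "wz": 0.04, "dx": 0, "dy": 0, "dz": 0, "claw": 34}, {"wx": 0, "wy": 0, "wz": 0.054, "dx": 0, "dy": 0, "dz": 0, "claw": 34}, {"wx": 0, "wy": 0, "wz": 0.068, "dx": 0, "dy": 0, "dz": 0, "claw": 34}, {"wx": 0, "wy": 0, "wz": 0.078, "dx": 0, "dy": 0, "dz": 0, "claw": 34}, {"wx": 0, "wy": 0, "wz": 0.083, "dx": 0, "dy": 0, "dz": 0, "claw": 34}, {"wx": 0, "wy": 0, "wz": 0.083, "dx": 0, "dy": 0, "dz": 0, "claw": 34}]'

```text
clock: 5.9
tool_pos: [0.5286, 0.0454, 0.0298]
eef_rot: [0.741, 0.671, -0.0, 0.0]
contact_force: [0.1, -0.5, -3.3]
opening: 0.452
finger_force: 6.0
```

Run:
```python
from h import *
s=get_state();cur=pose()[0]; print(cur,s['contact_force'],s['opening'],s['finger_force'])
print(shares(cur,[.5058+.083*(.206-.03),-.03,.030,84.5]))
```

```text
[5.28621216e-01 4.54402154e-02 2.98366008e-02 8.42824654e+01] [ 0.13525041 -0.48262067 -3.30273231] 0.45177158241510273 5.999332359060645
[-0.94853932 -0.0082085  -0.00204249 -0.00120853]
```

Request:
step_arm --motion '[{"wx": 0, "wy": 0, "wz": 0, "dx": -0.04, "dy": 0, "dz": 0.006, "claw": 34}, {"wx": 0, "wy": 0, "wz": 0, "dx": -0.12, "dy": 0, "dz": 0.006, "claw": 34}, {"wx": 0, "wy": 0, "wz": 0, "dx": -0.22, "dy": 0, "dz": 0.006, "claw": 34}, {"wx": 0, "wy": 0, "wz": 0, "dx": -0.32, "dy": 0, "dz": 0.006, "claw": 34}, {"wx": 0, "wy": 0, "wz": 0, "dx": -0.42, "dy": 0, "dz": 0.006, "claw": 34}, {"wx": 0, "wy": 0, "wz": 0, "dx": -0.5, "dy": 0, "dz": 0.006, "claw": 34}, {"wx": 0, "wy": 0, "wz": 0, "dx": -0.55, "dy": 0, "dz": 0.006, "claw": 34}, {"wx": 0, "wy": 0, "wz": 0, "dx": -0.56, "dy": 0, "dz": 0.006, "claw": 34}]'

```text
clock: 6.7
tool_pos: [0.5242, -0.0002, 0.0294]
eef_rot: [0.742, 0.671, -0.0, 0.0]
contact_force: [-0.2, 1.1, 1.2]
opening: 0.453
finger_force: 6.0
```

Run:
```python
from h import *
s=get_state();cur=pose()[0]; print(cur,s['contact_force'],s['opening'],s['finger_force'])
for n in ('top','scene'):
    p,d,c=snap(n); np.savez(n+'2.npz',p=p,d=d)
    if n=='top': a=cv2.resize(p[150:250,220:420],None,fx=3.9,fy=3.9,interpolation=cv2.INTER_CUBIC)
    else: a=cv2.resize(p[150:300,200:370],None,fx=3.9,fy=3.9,interpolation=cv2.INTER_CUBIC)
    cv2.imwrite(f'pics/{n}2.png',a[:,:,::-1])
```

```text
[ 5.24156794e-01 -2.39073890e-04  2.93941542e-02  8.42416584e+01] [-0.15600669  1.08262516  1.20837655] 0.4530842245092071 5.999850807711482
```

View pics/top2.png

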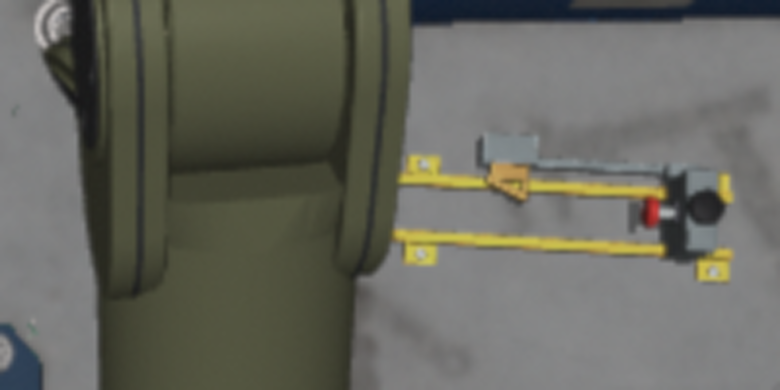

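The top view shows the arm over the wheel and the dock undisturbed: catch at (508,182), buffer at (652,212). I'm continuing to roll.

Request:
step_arm --motion '[{"wx": 0, "wy": 0, "wz": 0, "dx": -0.04, "dy": 0, "dz": 0, "claw": 34}, {"wx": 0, "wy": 0, "wz": 0, "dx": -0.14, "dy": 0, "dz": 0, "claw": 34}, {"wx": 0, "wy": 0, "wz": 0, "dx": -0.28, "dy": 0, "dz": 0, "claw": 34}, {"wx": 0, "wy": 0, "wz": 0, "dx": -0.44, "dy": 0, "dz": 0, "claw": 34}, {"wx": 0, "wy": 0, "wz": 0, "dx": -0.6, "dy": 0, "dz": 0, "claw": 34}, {"wx": 0, "wy": 0, "wz": 0, "dx": -0.76, "dy": 0, "dz": 0, "claw": 34}, {"wx": 0, "wy": 0, "wz": -0.002, "dx": -0.88, "dy": 0, "dz": 0, "claw": 34}, {"wx": 0, "wy": 0, "wz": -0.004, "dx": -0.94, "dy": 0, "dz": 0, "claw": 34}]'

```text
clock: 7.6
tool_pos: [0.5167, -0.0762, 0.0294]
eef_rot: [0.738, 0.675, -0.0, 0.0]
contact_force: [0.5, 0.5, -0.2]
opening: 0.457
finger_force: 6.0
```

Run:
```python
from h import *
s=get_state();cur=pose()[0]; print(cur,s['contact_force'],s['opening'],s['finger_force'])
print(.5058+.083*(.206+cur[1]), shares(cur,[.5058+.083*(.206-.135),-.135,.030,85.3]))
```

```text
[ 5.16653082e-01 -7.61662294e-02  2.94460523e-02  8.49226861e+01] [ 0.47300291  0.50689109 -0.15953651] 0.45674067837915244 6.001481681596488
0.5165762029614026 [-0.73802356  0.00332704 -0.00692435 -0.00209619]
```

Request:
step_arm --motion '[{"wx": 0, "wy": 0, "wz": -0.002, "dx": -0.03, "dy": 0, "dz": -0.005, "claw": 34}, {"wx": 0, "wy": 0, "wz": -0.002, "dx": -0.1, "dy": 0, "dz": -0.005, "claw": 34}, {"wx": 0, "wy": 0, "wz": -0.002, "dx": -0.18, "dy": 0, "dz": -0.005, "claw": 34}, {"wx": 0, "wy": 0, "wz": -0.002, "dx": -0.27, "dy": 0, "dz": -0.005, "claw": 34}, {"wx": 0, "wy": 0, "wz": -0.002, "dx": -0.36, "dy": 0, "dz": -0.005, "claw": 34}, {"wx": 0, "wy": 0, "wz": -0.002, "dx": -0.45, "dy": 0, "dz": -0.005, "claw": 34}, {"wx": 0, "wy": 0, "wz": -0.002, "dx": -0.51, "dy": 0, "dz": -0.005, "claw": 34}, {"wx": 0, "wy": 0, "wz": -0.002, "dx": -0.53, "dy": 0, "dz": -0.005, "claw": 34}]'

```text
clock: 8.4
tool_pos: [0.5129, -0.1175, 0.0299]
eef_rot: [0.735, 0.678, -0.0, 0.0]
contact_force: [-0.7, 1.2, 1.2]
opening: 0.448
finger_force: 6.0
```

Run:
```python
from h import *
s=get_state();cur=pose()[0]; print(cur,s['contact_force'],s['moment'],s['opening'],s['finger_force'])
print(.5058+.083*(.206+cur[1]))
p,d,c=snap('scene'); P=cloud(d,c); v,u=np.unravel_index(np.argmin(np.nansum((P-[.51,-.2,.01])**2,-1)),(420,560)); print(u,v)
a=cv2.resize(p[v-50:v+50,u-70:u+70],None,fx=5.5,fy=5.5,interpolation=cv2.INTER_CUBIC); cv2.imwrite('pics/s3.png',a[:,:,::-1])
```

```text
[ 5.12931799e-01 -1.17452480e-01  2.99061879e-02  8.53114432e+01] [-0.70067658  1.1910111   1.19515124] [ 0.1490298   0.01552317 -0.03572164] 0.448441955930151 6.000034958124161
0.513149444137304
300 205
```

View pics/s3.png

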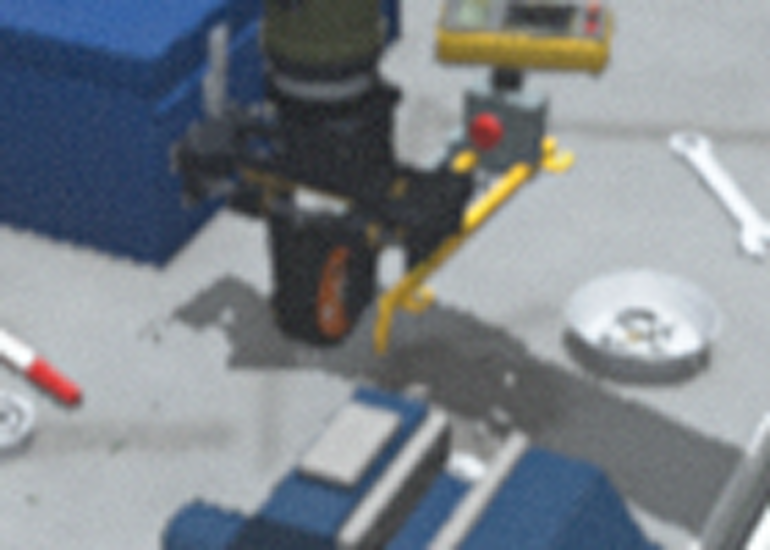

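The wheel is upright at the flare, and the bystanders haven't moved. I'm rolling on into the rails.

Request:
step_arm --motion '[{"wx": 0, "wy": 0, "wz": 0, "dx": -0.03, "dy": 0, "dz": 0, "claw": 34}, {"wx": 0, "wy": 0, "wz": 0, "dx": -0.1, "dy": 0, "dz": 0, "claw": 34}, {"wx": 0, "wy": 0, "wz": 0, "dx": -0.2, "dy": 0, "dz": 0, "claw": 34}, {"wx": 0, "wy": 0, "wz": 0, "dx": -0.3, "dy": 0, "dz": 0, "claw": 34}, {"wx": 0, "wy": 0, "wz": 0, "dx": -0.4, "dy": 0, "dz": 0, "claw": 34}, {"wx": 0, "wy": 0, "wz": 0, "dx": -0.5, "dy": 0, "dz": 0, "claw": 34}, {"wx": 0, "wy": 0, "wz": 0, "dx": -0.58, "dy": 0, "dz": 0, "claw": 34}, {"wx": 0, "wy": 0, "wz": 0, "dx": -0.62, "dy": 0, "dz": 0, "claw": 34}]'

```text
clock: 9.25
tool_pos: [0.5088, -0.1671, 0.0298]
eef_rot: [0.735, 0.678, -0.0, 0.0]
contact_force: [-0.2, 1.3, -0.1]
opening: 0.454
finger_force: 6.0
```

Request:
step_arm --motion '[{"wx": 0, "wy": 0, "wz": 0, "dx": -0.03, "dy": 0, "dz": 0, "claw": 34}, {"wx": 0, "wy": 0, "wz": 0, "dx": -0.1, "dy": 0, "dz": 0, "claw": 34}, {"wx": 0, "wy": 0, "wz": 0, "dx": -0.18, "dy": 0, "dz": 0, "claw": 34}, {"wx": 0, "wy": 0, "wz": 0, "dx": -0.26, "dy": 0, "dz": 0, "claw": 34}, {"wx": 0, "wy": 0, "wz": 0, "dx": -0.32, "dy": 0, "dz": 0, "claw": 34}, {"wx": 0, "wy": 0, "wz": 0, "dx": -0.36, "dy": 0, "dz": 0, "claw": 34}, {"wx": 0, "wy": 0, "wz": 0, "dx": -0.38, "dy": 0, "dz": 0, "claw": 34}]'

```text
clock: 9.95
tool_pos: [0.5065, -0.1966, 0.0298]
eef_rot: [0.735, 0.678, -0.0, 0.0]
contact_force: [-1.1, 0.8, 0.5]
opening: 0.454
finger_force: 6.0
```

Run:
```python
from h import *
s=get_state();cur=pose()[0]; print(cur,s['contact_force'],s['moment'],s['opening'],s['finger_force'])
print(.5058+.083*(.206+cur[1]))
```

```text
[ 5.06450963e-01 -1.96585515e-01  2.98272573e-02  8.53516298e+01] [-1.11881325  0.84932611  0.45013103] [ 0.23961446  0.20898866 -0.06222426] 0.45382113738870083 6.000729608349502
0.5065814022303283
```

Request:
step_arm --motion '[{"wx": 0, "wy": 0, "wz": 0, "dx": -0.03, "dy": 0, "dz": 0, "claw": 34}, {"wx": 0, "wy": 0, "wz": 0, "dx": -0.08, "dy": 0, "dz": 0, "claw": 34}, {"wx": 0, "wy": 0, "wz": 0, "dx": -0.14, "dy": 0, "dz": 0, "claw": 34}, {"wx": 0, "wy": 0, "wz": 0, "dx": -0.2, "dy": 0, "dz": 0, "claw": 34}, {"wx": 0, "wy": 0, "wz": 0, "dx": -0.26, "dy": 0, "dz": 0, "claw": 34}, {"wx": 0, "wy": 0, "wz": 0, "dx": -0.3, "dy": 0, "dz": 0, "claw": 34}, {"wx": 0, "wy": 0, "wz": 0, "dx": -0.32, "dy": 0, "dz": 0, "claw": 34}]'

```text
clock: 10.65
tool_pos: [0.5043, -0.2225, 0.0298]
eef_rot: [0.735, 0.678, -0.0, 0.0]
contact_force: [-2.2, 2.0, -0.0]
opening: 0.454
finger_force: 6.0
```

Request:
step_arm --motion '[{"wx": 0, "wy": 0, "wz": 0, "dx": -0.03, "dy": 0, "dz": 0, "claw": 34}, {"wx": 0, "wy": 0, "wz": 0, "dx": -0.08, "dy": 0, "dz": 0, "claw": 34}, {"wx": 0, "wy": 0, "wz": 0, "dx": -0.14, "dy": 0, "dz": 0, "claw": 34}, {"wx": 0, "wy": 0, "wz": 0, "dx": -0.2, "dy": 0, "dz": 0, "claw": 34}, {"wx": 0, "wy": 0, "wz": 0, "dx": -0.24, "dy": 0, "dz": 0, "claw": 34}, {"wx": 0, "wy": 0, "wz": 0, "dx": -0.26, "dy": 0, "dz": 0, "claw": 34}]'

```text
clock: 11.25
tool_pos: [0.5027, -0.2431, 0.0298]
eef_rot: [0.735, 0.678, -0.0, 0.0]
contact_force: [-3.4, 1.6, 1.1]
opening: 0.452
finger_force: 6.0
```

Run:
```python
from h import *
s=get_state();cur=pose()[0]; print(cur,s['contact_force'],s['moment'],s['opening'],s['finger_force'])
print(.5058+.083*(.206+cur[1]))
```

```text
[ 5.02652862e-01 -2.43127336e-01  2.98024489e-02  8.53323334e+01] [-3.38710289  1.55376937  1.07149919] [ 0.2866598   0.42892363 -0.02461416] 0.4521437285140497 6.001197091536596
0.5027184310922163
```

Request:
step_arm --motion '[{"wx": 0, "wy": 0, "wz": 0, "dx": -0.03, "dy": 0, "dz": 0, "claw": 34}, {"wx": 0, "wy": 0, "wz": 0, "dx": -0.08, "dy": 0, "dz": 0, "claw": 34}, {"wx": 0, "wy": 0, "wz": 0, "dx": -0.13, "dy": 0, "dz": 0, "claw": 34}, {"wx": 0, "wy": 0, "wz": 0, "dx": -0.18, "dy": 0, "dz": 0, "claw": 34}, {"wx": 0, "wy": 0, "wz": 0, "dx": -0.22, "dy": 0, "dz": 0, "claw": 34}, {"wx": 0, "wy": 0, "wz": 0, "dx": -0.24, "dy": 0, "dz": 0, "claw": 34}, {"wx": 0, "wy": 0, "wz": 0, "dx": -0.24, "dy": 0, "dz": 0, "claw": 34}]'

```text
clock: 11.95
tool_pos: [0.5013, -0.262, 0.0298]
eef_rot: [0.735, 0.678, -0.0, 0.0]
contact_force: [-3.7, 0.7, 1.4]
opening: 0.449
finger_force: 6.0
```

Request:
step_arm --motion '[{"wx": 0, "wy": 0, "wz": 0, "dx": -0.03, "dy": 0, "dz": 0, "claw": 34}, {"wx": 0, "wy": 0, "wz": 0, "dx": -0.08, "dy": 0, "dz": 0, "claw": 34}, {"wx": 0, "wy": 0, "wz": 0, "dx": -0.12, "dy": 0, "dz": 0, "claw": 34}, {"wx": 0, "wy": 0, "wz": 0, "dx": -0.14, "dy": 0, "dz": 0, "claw": 34}, {"wx": 0, "wy": 0, "wz": 0, "dx": -0.14, "dy": 0, "dz": 0, "claw": 34}]'

```text
clock: 12.45
tool_pos: [0.5004, -0.2733, 0.0298]
eef_rot: [0.735, 0.678, -0.0, 0.0]
contact_force: [-2.6, 0.3, -0.6]
opening: 0.453
finger_force: 6.0
```

Run:
```python
from h import *
s=get_state();cur=pose()[0]; print(cur,s['contact_force'],s['moment'],s['opening'],s['finger_force'])
print(.5058+.083*(.206+cur[1]))
```

```text
[ 5.00413624e-01 -2.73293694e-01  2.98166187e-02  8.53427187e+01] [-2.57123767  0.2977397  -0.64122649] [0.0623656  0.44060452 0.02115873] 0.4528721299883458 5.997538708616048
0.5002146234030478
```

Request:
step_arm --force 9 --motion '[{"wx": 0, "wy": 0, "wz": 0, "dx": -0.03, "dy": 0, "dz": 0, "claw": 34}, {"wx": 0, "wy": 0, "wz": 0, "dx": -0.07, "dy": 0, "dz": 0, "claw": 34}, {"wx": 0, "wy": 0, "wz": 0, "dx": -0.1, "dy": 0, "dz": 0, "claw": 34}, {"wx": 0, "wy": 0, "wz": 0, "dx": -0.12, "dy": 0, "dz": 0, "claw": 34}, {"wx": 0, "wy": 0, "wz": 0, "dx": -0.12, "dy": 0, "dz": 0, "claw": 34}]'

```text
clock: 12.95
tool_pos: [0.4998, -0.2827, 0.0299]
eef_rot: [0.735, 0.678, -0.0, 0.0]
contact_force: [-2.9, 1.1, 0.4]
opening: 0.454
finger_force: 9.0
```

Request:
step_arm --motion '[{"wx": 0, "wy": 0, "wz": 0, "dx": -0.03, "dy": 0, "dz": 0, "claw": 34}, {"wx": 0, "wy": 0, "wz": 0, "dx": -0.06, "dy": 0, "dz": 0, "claw": 34}, {"wx": 0, "wy": 0, "wz": 0, "dx": -0.07, "dy": 0, "dz": 0, "claw": 34}, {"wx": 0, "wy": 0, "wz": 0, "dx": -0.07, "dy": 0, "dz": 0, "claw": 34}]'

```text
clock: 13.35
tool_pos: [0.4993, -0.2881, 0.0298]
eef_rot: [0.735, 0.678, -0.0, 0.0]
contact_force: [-2.9, 1.2, 0.1]
opening: 0.452
finger_force: 9.0
```

Run:
```python
from h import *
s=get_state();cur=pose()[0]; print(cur,s['contact_force'],s['moment'],s['opening'],s['finger_force'])
print(.5058+.083*(.206+cur[1]))
```

```text
[ 4.99336534e-01 -2.88093482e-01  2.98453316e-02  8.53676084e+01] [-2.8948751   1.16709451  0.14535022] [0.16068323 0.39626515 0.05334157] 0.4519201034219455 8.999970043078065
0.49898624099339395
```

Now 1.6 mm steps, watching the y force rise.

Request:
step_arm --motion '[{"wx": 0, "wy": 0, "wz": 0, "dx": -0.02, "dy": 0, "dz": 0, "claw": 34}, {"wx": 0, "wy": 0, "wz": 0, "dx": -0.04, "dy": 0, "dz": 0, "claw": 34}, {"wx": 0, "wy": 0, "wz": 0, "dx": -0.04, "dy": 0, "dz": 0, "claw": 34}]'

```text
clock: 13.65
tool_pos: [0.4991, -0.2913, 0.0299]
eef_rot: [0.735, 0.678, 0.0, 0.0]
contact_force: [-1.7, 0.9, 0.1]
opening: 0.451
finger_force: 9.0
```

Request:
step_arm --motion '[{"wx": 0, "wy": 0, "wz": 0, "dx": -0.02, "dy": 0, "dz": 0, "claw": 34}, {"wx": 0, "wy": 0, "wz": 0, "dx": -0.02, "dy": 0, "dz": 0, "claw": 34}]'

```text
clock: 13.85
tool_pos: [0.499, -0.2928, 0.0299]
eef_rot: [0.735, 0.678, -0.0, 0.0]
contact_force: [-2.1, 1.2, 0.5]
opening: 0.45
finger_force: 9.0
```

Request:
step_arm --motion '[{"wx": 0, "wy": 0, "wz": 0, "dx": -0.02, "dy": 0, "dz": 0, "claw": 34}, {"wx": 0, "wy": 0, "wz": 0, "dx": -0.02, "dy": 0, "dz": 0, "claw": 34}]'

```text
clock: 14.05
tool_pos: [0.4989, -0.294, 0.0299]
eef_rot: [0.735, 0.678, 0.0, 0.0]
contact_force: [-1.3, 2.0, -0.6]
opening: 0.452
finger_force: 9.0
```

Request:
step_arm --motion '[{"wx": 0, "wy": 0, "wz": 0, "dx": -0.02, "dy": 0, "dz": 0, "claw": 34}, {"wx": 0, "wy": 0, "wz": 0, "dx": -0.02, "dy": 0, "dz": 0, "claw": 34}]'

```text
clock: 14.25
tool_pos: [0.4988, -0.295, 0.0299]
eef_rot: [0.735, 0.678, 0.0, -0.0]
contact_force: [-2.3, 4.1, 0.5]
opening: 0.455
finger_force: 9.0
```

Request:
step_arm --motion '[{"wx": 0, "wy": 0, "wz": 0, "dx": -0.02, "dy": 0, "dz": 0, "claw": 34}, {"wx": 0, "wy": 0, "wz": 0, "dx": -0.02, "dy": 0, "dz": 0, "claw": 34}]'

```text
clock: 14.45
tool_pos: [0.4988, -0.2961, 0.0299]
eef_rot: [0.735, 0.678, 0.001, -0.0]
contact_force: [-1.2, 4.1, 1.0]
opening: 0.451
finger_force: 9.0
```

Run:
```python
from h import *
s=get_state();cur=pose()[0]; print(cur,s['contact_force'],s['moment'],s['opening'],s['finger_force'])
p,d,c=snap('top'); np.savez('top3.npz',p=p,d=d); 
hsv=cv2.cvtColor(p,cv2.COLOR_RGB2HSV); m=cv2.inRange(hsv,(0,150,80),(6,255,255))[190:215,370:400]; print('red px',(m>0).sum())
```

```text
[ 4.98783510e-01 -2.96075501e-01  2.98705597e-02  8.54354424e+01] [-1.20443276  4.14671969  0.97643396] [ 1.05678543  0.3521647  -0.03351244] 0.4513588963926151 8.996810456737876
red px 0
```

Request:
step_arm --motion '[{"wx": 0, "wy": 0, "wz": 0, "dx": -0.02, "dy": 0, "dz": 0, "claw": 34}, {"wx": 0, "wy": 0, "wz": 0, "dx": -0.02, "dy": 0, "dz": 0, "claw": 34}]'

```text
clock: 14.7
tool_pos: [0.4987, -0.2969, 0.0298]
eef_rot: [0.735, 0.679, 0.001, -0.001]
contact_force: [-1.8, 6.3, 0.3]
opening: 0.453
finger_force: 9.0
```

Request:
step_arm --motion '[{"wx": 0, "wy": 0, "wz": 0, "dx": -0.01, "dy": 0, "dz": 0, "claw": 34}, {"wx": 0, "wy": 0, "wz": 0, "dx": -0.01, "dy": 0, "dz": 0, "claw": 34}]'

```text
clock: 14.9
tool_pos: [0.4989, -0.2977, 0.0299]
eef_rot: [0.735, 0.678, 0.001, -0.001]
contact_force: [-3.1, 7.2, 1.6]
opening: 0.453
finger_force: 9.0
```

Request:
step_arm --motion '[{"wx": 0, "wy": 0, "wz": 0, "dx": -0.01, "dy": 0, "dz": 0, "claw": 34}, {"wx": 0, "wy": 0, "wz": 0, "dx": -0.01, "dy": 0, "dz": 0, "claw": 34}]'

```text
clock: 15.1
tool_pos: [0.4989, -0.298, 0.0299]
eef_rot: [0.734, 0.679, 0.001, -0.001]
contact_force: [-2.7, 7.4, 1.3]
opening: 0.451
finger_force: 9.0
```

Run:
```python
from h import *
import numpy as np
s=get_state();cur=pose()[0]; print(cur,s['contact_force'],s['moment'],s['opening'],s['finger_force'])
```

```text
[ 4.98871922e-01 -2.97994101e-01  2.98517993e-02  8.54708844e+01] [-2.72397963  7.36322131  1.33234262] [ 1.46758592  0.18458465 -0.01676252] 0.4506010255594541 8.973906361497939
```

Request:
step_arm --motion '[{"wx": 0, "wy": 0, "wz": 0, "dx": -0.01, "dy": 0, "dz": 0, "claw": 34}, {"wx": 0, "wy": 0, "wz": 0, "dx": -0.01, "dy": 0, "dz": 0, "claw": 34}]'

```text
clock: 15.3
tool_pos: [0.4989, -0.2983, 0.0299]
eef_rot: [0.734, 0.679, 0.002, -0.001]
contact_force: [-1.5, 8.2, 0.7]
opening: 0.449
finger_force: 9.0
```

Run:
```python
from h import *
s=get_state();cur=pose()[0]; print(cur,s['contact_force'],s['opening'])
t=np.load('top3.npz')['p'].astype(int); p,d,c=snap('top'); 
hsv=cv2.cvtColor(p,cv2.COLOR_RGB2HSV); m=cv2.inRange(hsv,(10,80,80),(24,255,255))[175:215,335:375]; print('brass px now',(m>0).sum(),[k.min() for k in np.nonzero(m)] if m.any() else '')
p0=np.load('top0.npz')['p']; a=np.hstack([cv2.resize(q[165:225,330:400].astype(np.uint8),None,fx=5.5,fy=5.5,interpolation=cv2.INTER_CUBIC) for q in (p0,p)]); cv2.imwrite('pics/cmp.png',a[:,:,::-1])
```

```text
[ 4.98929188e-01 -2.98303456e-01  2.98518892e-02  8.54876797e+01] [-1.51017067  8.23603124  0.65294147] 0.448757739737934
brass px now 126 [np.int64(17), np.int64(0)]
```

Request:
step_arm --motion '[{"wx": 0, "wy": 0, "wz": 0, "dx": 0.01, "dy": 0, "dz": 0, "claw": 34}, {"wx": 0, "wy": 0, "wz": 0, "dx": 0.02, "dy": 0, "dz": 0, "claw": 34}, {"wx": 0, "wy": 0, "wz": 0, "dx": 0.02, "dy": 0, "dz": 0, "claw": 34}]'

```text
clock: 15.65
tool_pos: [0.4989, -0.2982, 0.0298]
eef_rot: [0.735, 0.678, 0.001, -0.0]
contact_force: [-0.8, 5.5, 0.4]
opening: 0.454
finger_force: 9.0
```

Request:
step_arm --motion '[{"wx": 0, "wy": 0, "wz": 0, "dx": 0.02, "dy": 0, "dz": 0, "claw": 34}, {"wx": 0, "wy": 0, "wz": 0, "dx": 0.02, "dy": 0, "dz": 0, "claw": 34}]'

```text
clock: 15.85
tool_pos: [0.499, -0.2978, 0.0299]
eef_rot: [0.735, 0.678, 0.0, 0.0]
contact_force: [0.2, 3.5, -0.8]
opening: 0.446
finger_force: 9.0
```

Run:
```python
from h import *
s=get_state();cur=pose()[0]; print(cur,s['contact_force'],s['opening'])
```

```text
[ 4.98961307e-01 -2.97787466e-01  2.98587747e-02  8.54040480e+01] [ 0.18987553  3.48130074 -0.75427514] 0.44622172439867247
```

Request:
step_arm --motion '[{"wx": 0, "wy": 0, "wz": 0, "dx": 0.02, "dy": 0, "dz": 0, "claw": 34}, {"wx": 0, "wy": 0, "wz": 0, "dx": 0.02, "dy": 0, "dz": 0, "claw": 34}]'

```text
clock: 16.05
tool_pos: [0.499, -0.2975, 0.0299]
eef_rot: [0.735, 0.678, -0.0, 0.001]
contact_force: [-0.3, 1.5, -2.9]
opening: 0.454
finger_force: 9.0
```

Request:
step_arm --motion '[{"wx": 0, "wy": 0, "wz": 0, "dx": 0.02, "dy": 0, "dz": 0, "claw": 34}, {"wx": 0, "wy": 0, "wz": 0, "dx": 0.02, "dy": 0, "dz": 0, "claw": 34}]'

```text
clock: 16.25
tool_pos: [0.4989, -0.297, 0.0299]
eef_rot: [0.735, 0.678, -0.001, 0.001]
contact_force: [1.1, -4.4, -3.8]
opening: 0.447
finger_force: 9.0
```

Run:
```python
from h import *
s=get_state();cur=pose()[0]; print(cur,s['contact_force'],s['opening'])
```

```text
[ 4.98943931e-01 -2.97042912e-01  2.99155378e-02  8.53016092e+01] [ 1.08176176 -4.40059826 -3.75467678] 0.44731187266074734
```

Fy reversed to -4.4 N with the wheel staying put, so the catch is holding it. I'll relax the pull, open the fingers and lift.

Request:
step_arm --motion '[{"wx": 0, "wy": 0, "wz": 0, "dx": -0.03, "dy": 0, "dz": 0, "claw": 34}, {"wx": 0, "wy": 0, "wz": 0, "dx": -0.03, "dy": 0, "dz": 0, "claw": 34}, {"wx": 0, "wy": 0, "wz": 0, "dx": -0.03, "dy": 0, "dz": 0, "claw": 50}, {"wx": 0, "wy": 0, "wz": 0, "dx": -0.03, "dy": 0, "dz": 0, "claw": 65}, {"wx": 0, "wy": 0, "wz": 0, "dx": -0.03, "dy": 0, "dz": 0, "claw": 65}, {"wx": 0, "wy": 0, "wz": 0, "dx": -0.03, "dy": 0, "dz": 0, "claw": 65}]'

```text
clock: 16.85
tool_pos: [0.4985, -0.2971, 0.03]
eef_rot: [0.735, 0.678, -0.0, 0.0]
contact_force: [-0.5, 0.1, -0.4]
opening: 0.739
finger_force: 0.0
```

Request:
step_arm --motion '[{"wx": 0, "wy": 0, "wz": 0, "dx": 0, "dy": 0, "dz": -0.15, "claw": 65}, {"wx": 0, "wy": 0, "wz": 0, "dx": 0, "dy": 0, "dz": -0.4, "claw": 65}, {"wx": 0, "wy": 0, "wz": 0, "dx": 0, "dy": 0, "dz": -0.7, "claw": 65}, {"wx": 0, "wy": 0, "wz": 0, "dx": 0, "dy": 0, "dz": -1, "claw": 65}, {"wx": 0, "wy": 0, "wz": 0, "dx": 0, "dy": 0, "dz": -1, "claw": 65}]'

```text
clock: 17.35
tool_pos: [0.5006, -0.298, 0.1135]
eef_rot: [0.735, 0.678, 0.001, 0.003]
contact_force: [0.2, 0.2, -0.3]
opening: 0.738
finger_force: 0.0
```

Request:
step_arm --motion '[{"wx": 0, "wy": 0, "wz": 0, "dx": 0.6, "dy": 0, "dz": -0.5, "claw": 65}, {"wx": 0, "wy": 0, "wz": 0, "dx": 1, "dy": -0.3, "dz": -1, "claw": 65}, {"wx": 0, "wy": 0, "wz": 0, "dx": 1, "dy": -0.3, "dz": -1, "claw": 65}, {"wx": 0, "wy": 0, "wz": 0, "dx": 1, "dy": -0.3, "dz": -1, "claw": 65}]'

```text
clock: 17.75
tool_pos: [0.4813, -0.2143, 0.1914]
eef_rot: [0.734, 0.679, 0.0, 0.001]
contact_force: [-0.6, -0.9, 0.9]
opening: 0.735
finger_force: 0.0
```

Request:
step_arm --motion '[{"wx": 0, "wy": 0, "wz": 0, "dx": 1, "dy": -0.6, "dz": 0, "claw": 65}, {"wx": 0, "wy": 0, "wz": 0, "dx": 1, "dy": -0.6, "dz": 0, "claw": 65}, {"wx": 0, "wy": 0, "wz": 0, "dx": 1, "dy": -0.6, "dz": 0, "claw": 65}, {"wx": 0, "wy": 0, "wz": 0, "dx": 1, "dy": -0.6, "dz": 0, "claw": 65}]'

```text
clock: 18.15
tool_pos: [0.4394, -0.133, 0.1888]
eef_rot: [0.735, 0.678, -0.001, -0.0]
contact_force: [-0.0, -0.4, 0.6]
opening: 0.735
finger_force: 0.0
```

Run:
```python
from h import *
s=get_state(); print(s['contact_force'],s['opening'],s['clock'],pose()[0])
p,d,c=snap('top'); P=cloud(d,c); Z=P[...,2]
m=(Z>.06)&(Z<.095)&(abs(P[...,0]-.498)<.03)&(P[...,1]<-.24)&(P[...,1]>-.338); q=P[m]
if len(q): print(cv2.minAreaRect((q[:,:2]*1000).astype(np.float32)),q[:,2].max())
p0=np.load('top0.npz')['p']; a=np.hstack([cv2.resize(q[165:225,335:405],None,fx=5.5,fy=5.5,interpolation=cv2.INTER_CUBIC) for q in (p0,p)]); cv2.imwrite('pics/cmp2.png',a[:,:,::-1])
```

```text
[-0.00113399 -0.37043048  0.62073093] 0.7353361938542052 18.15 [ 0.43936572 -0.13299228  0.18883898 85.38229939]
```

View pics/cmp2.png

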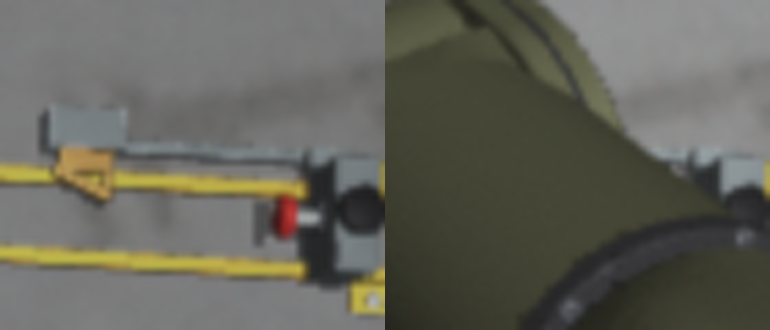

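The arm's elbow hides the dock, which is dark in the right half. I'll swing it clear and check numerically.

Request:
step_arm --motion '[{"wx": 0, "wy": 0, "wz": -0.05, "dx": 1, "dy": 0, "dz": -0.5, "claw": 65}, {"wx": 0, "wy": 0, "wz": -0.05, "dx": 1, "dy": 0, "dz": -0.5, "claw": 65}, {"wx": 0, "wy": 0, "wz": -0.05, "dx": 1, "dy": 0, "dz": -0.5, "claw": 65}]'

```text
clock: 18.5
tool_pos: [0.4495, -0.0487, 0.2316]
eef_rot: [0.678, 0.735, 0.003, 0.001]
contact_force: [1.4, -0.6, -0.1]
opening: 0.74
finger_force: 0.0
```

Request:
step_arm --motion '[{"wx": 0, "wy": 0, "wz": -0.05, "dx": 1, "dy": 0, "dz": -0.5, "claw": 65}, {"wx": 0, "wy": 0, "wz": -0.05, "dx": 1, "dy": 0, "dz": -0.5, "claw": 65}, {"wx": 0, "wy": 0, "wz": -0.05, "dx": 1, "dy": 0, "dz": -0.5, "claw": 65}]'

```text
clock: 18.8
tool_pos: [0.4423, 0.031, 0.2716]
eef_rot: [0.618, 0.786, 0.003, 0.001]
contact_force: [0.1, -0.2, -0.7]
opening: 0.737
finger_force: 0.0
```

Request:
step_arm --motion '[{"wx": 0, "wy": 0, "wz": -0.05, "dx": 1, "dy": 0, "dz": -0.5, "claw": 65}, {"wx": 0, "wy": 0, "wz": -0.05, "dx": 1, "dy": 0, "dz": -0.5, "claw": 65}, {"wx": 0, "wy": 0, "wz": -0.05, "dx": 1, "dy": 0, "dz": -0.5, "claw": 65}]'

```text
clock: 19.1
tool_pos: [0.4229, 0.1087, 0.3115]
eef_rot: [0.555, 0.832, 0.003, 0.001]
contact_force: [0.3, -0.9, 0.2]
opening: 0.737
finger_force: 0.0
```

```bash
cat > chk.py <<'E'
from h import *
s=get_state(); print(s['contact_force'],s['clock'],pose()[0])
p,d,c=snap('top'); P=cloud(d,c); Z=P[...,2]
for lo in (.06,.08):
    m=(Z>lo)&(Z<.095)&(abs(P[...,0]-.498)<.03)&(P[...,1]<-.24)&(P[...,1]>-.338); q=P[m]
    if len(q)>5: print(len(q),cv2.minAreaRect((q[:,:2]*1000).astype(np.float32)),q[:,2].max())
p0=np.load('top0.npz')['p']
for n,q in (('before',p0),('now',p)):
    m=cv2.inRange(cv2.cvtColor(q,cv2.COLOR_RGB2HSV),(10,80,80),(19,255,255))[180:210,335:365]; v,u=np.nonzero(m)
    print(n,'brass',len(u),(u.min()+335,u.max()+335,v.min()+180,v.max()+180) if len(u) else '')
df=np.abs(p.astype(int)-p0).max(2)[60:300,90:480]>60; n,l,st,_=cv2.connectedComponentsWithStats(df.astype(np.uint8))
print([tuple(x+[90,60,0,0,0]) for x in st[1:] if x[4]>15])
E
python3 chk.py
```

```text
[ 0.33088844 -0.87417301  0.20339714] 19.1 [4.22934578e-01 1.08655960e-01 3.11453096e-01 1.12577690e+02]
355 ((495.9713134765625, -298.4203796386719), (80.63085174560547, 31.990222930908203), 85.05059051513672) 0.09310357721596607
196 ((496.53594970703125, -299.1636657714844), (53.33918762207031, 30.392074584960938), 82.66022491455078) 0.09310357721596607
before brass 40 (np.int64(345), np.int64(355), np.int64(192), np.int64(200))
now brass 45 (np.int64(346), np.int64(364), np.int64(192), np.int64(207))
[(np.int64(140), np.int64(145), np.int64(181), np.int64(155), np.int64(7185)), (np.int64(178), np.int64(147), np.int64(9), np.int64(7), np.int64(23)), (np.int64(128), np.int64(180), np.int64(35), np.int64(29), np.int64(192)), (np.int64(138), np.int64(188), np.int64(21), np.int64(26), np.int64(78)), (np.int64(227), np.int64(188), np.int64(27), np.int64(16), np.int64(280)), (np.int64(354), np.int64(195), np.int64(34), np.int64(16), np.int64(404)), (np.int64(217), np.int64(236), np.int64(6), np.int64(9), np.int64(39)), (np.int64(263), np.int64(242), np.int64(11), np.int64(26), np.int64(102)), (np.int64(188), np.int64(252), np.int64(13), np.int64(12), np.int64(96)), (np.int64(201), np.int64(267), np.int64(13), np.int64(3), np.int64(35)), (np.int64(218), np.int64(266), np.int64(10), np.int64(10), np.int64(83)), (np.int64(458), np.int64(286), np.int64(22), np.int64(14), np.int64(172)), (np.int64(333), np.int64(298), np.int64(14), np.int64(2), np.int64(22))]
```

```bash
python3 -c "
from plant import workorder; print(workorder.finish_job())"
```

```text
the job is handed in; nothing more can be done
None
```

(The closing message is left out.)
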